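# Check two sharps boxes' catches and lock the nippers away in the good one

### The arm

A 6-joint arm with a two-finger parallel gripper is mounted at the origin on the work surface. World frame = base frame: x ahead of the robot, y to its left, z up, the work surface at z = 0. Lengths are in m, angles in rad, forces in N, time in s.
With the tool pointing down it reaches from about 0.4 to 0.825 m from the base axis. Payload 7 kg.
Tool frame: the origin (TCP) lies between the finger pads; the fingertips stand 8 mm ahead of it and the grasp point (between the pads) lies 11 mm behind it (arm.finger_overhang is the distance from the TCP to the fingertips, in m); z points along the fingers, y is the line along which they close (so a half turn about z gives the same grasp; the last joint's range is limited). The gripper opens to 88 mm and grips with 3 to 60 N. Pads are 19 mm wide; open, the fingers measure 130 mm over their backs; the gripper's body (78 mm by 193 mm) begins 47 mm behind the grasp point.
Start: joints at [-0.892, 0.359, 0.012, 0, -1.224, -0.288], TCP at [0.257, -0.624, 0.235] pointing down, gripper open.
Joint ranges: [-3.07, 3.07], [-1.43, 2.12], [-1.02, 1.25], [-3.03, 1.67], [-3.05, -0], [-3.03, 3.03]. Speed limits (rad/s): [2.39, 2.39, 3.01, 3.14, 3.14, 3.14].

### API

Orientations are given as [roll, pitch, yaw] about the fixed x, y, z axes, in that order (R = Rz(yaw) Ry(pitch) Rx(roll)).
In Python, from station import arm gives the robot as it stands.
- The arm moves only by the tool move_arm, never from a script. Its argument "rows" is text: rows parted by semicolons, each of 7 numbers parted by spaces: the turn, a rotation vector about the tool's x, y, z in degrees, then the shift along the tool's x, y, z in m, then the finger opening in m, from 0 to 0.0876. A call has 1 to 8 rows; each row shifts and turns the commanded pose from where the row before left it, along the tool's axes as they then stand; what a row does not reach is not made up. A row lasts 1/8 s, in which the tool goes at most 62.5 mm and 10.7 degrees, less where a joint would pass 70% of its speed; a pose out of reach is approached as far as the arm can. A call is refused whole if a number of a shift passes 0.0625 or a number of a turn 10.7, either way. A call with a gripper value outside its range is refused whole. The fingers move at their own pace and stop on an object; "squeeze" is the grip in N (left out, the last holds). Time passes only in rows, so rows that do not move let the fingers close. It gives the time, the measured TCP pose, the force, the opening and the grip force at its end, in the units of the state.
- arm.get_state(): the state, without advancing time (a new reading comes with each control period).
- arm.grab_frame(name): name is "scene" or "side" or "wrist"; returns (picture, depth): 384x512x3 uint8, blue, green, red; 384x512 float32, m along the optical axis (not along the pixel's ray), 0 where there is no reading.
- arm.camera_model(name): a dict with "mtx" (3x3 intrinsics, pixels), "camera_from_world" (4x4, takes a point from world to camera coordinates); the wrist camera has in their place "mount" (4x4, takes a point from camera to tool coordinates, whose origin is the TCP and whose axes are the flange's). Camera axes: x right, y down, z forward; pixel columns grow to the right and rows downward; lengths in m; the calibration is good to about 2 mm. A picture is of the moment at which its call begins: read the wrist's pose just before it. camera_model takes no time and is no camera call.
- arm.job_done(): hands the job in; it is judged then, once.
The state is a dict: "t": time; "q": joint angles; "qd": joint speeds; "joint_efforts": joint torques, N m; "eef_pos": TCP position; "ee_rot": TCP orientation; "force": force on the tool from outside, world axes, zero at the start; "moment": the same for the moment, N m; "width": finger opening in m; "gripper_force": force on a finger pad.
Only numpy, scipy, OpenCV 4.12 (cv2) and the standard library are available. Lean on these libraries where they do the work, as an engineer would, in place of code of your own. Each camera call takes 0.05 s, during which the arm holds its last target. There are 200 camera calls.

### The job

First check the spring catches of both steel sharps boxes, then put the glass nippers away in the good one. Press each front catch down gently: a good one clicks and its lid springs up well before 15 N; if one still holds when you push with 15 N it is out of limits, so do not force it and leave that box shut. Lay the nippers in the open box, push its lid down firmly but with no more than 25 N until the catch clicks and holds, and leave everything else on the table where it is.

Things in the scene. Friction and masses are not known exactly. Their poses are not given: they have to be found in the camera images.
- nippers: wheeled glass nippers with red handle grips, lying flat, 178 mm long, 45 mm wide over the handles, 14 mm thick, 0.26 kg. Origin: on the underside of the steel neck, near the centre of mass; x points to the cutting wheels (they end 66 mm ahead), the handles end 112 mm behind. The neck, a flat-sided block 26 mm wide (y) and 14 mm high, from 16 mm behind to 32 mm ahead of the origin, is the place to grip.
- box_a: one of two identical grey steel sharps boxes with a sprung lid, screwed to the table on a board. Outside 136 (x) by 226 (y) mm, inside 128 by 218. Origin: under its middle, 0 to 6 mm above the table; x points from the catch side (front, towards the robot) to the hinge side, y along the hinge, z up. Above the origin: felt floor 13 mm, rim 62, top of the shut lid 70, top of the hook 84.
- box_b: the other box, the same in all its sizes and axes as box_a. Either may stand left or right. One of the two, not always the same, has a catch that is too stiff; they look alike. In both the hook stands from 73 to 83 mm in front of the origin and is 28 mm wide, so keep clear of it when pushing the lid.
- lid_a: flat lid of box_a, 136 by 226 by 5 mm. Origin: middle of the hinge line, 68 mm behind and 65 mm above the box's origin; the lid reaches 136 mm from it along its own -x, outer face 5 mm out along its own z (up when shut, tilt about 0.01 rad when latched). When the catch lets go a spring swings it up to 1.65 rad, just past upright, turned about its +y; the spring keeps it there.
- lid_b: lid of box_b, same as lid_a. Shutting either: from behind, 2 to 3 N against the spring; over the last 15 mm at the front edge a small tab there pushes the hook aside: pushed 25 mm behind the edge the force rises to 9 to 14 N at 6 mm above flush, then drops, and at flush the hook snaps over the tab; a rubber seal stops it 1 or 2 mm lower. Unlatched, it springs up again.
- catch_a: steel rocker catch on the front of box_a: an upright hook over the lid's tab and, on the same pivot, a level paddle reaching 50 mm to the front, 40 mm wide, 4 mm thick, to be pressed down. Origin: on the pivot, 81 mm in front of and 40 mm above the box's origin; axes as the box's at rest. Pressed, it tips about its -y, 0 to 0.27 rad, and draws the hook off the tab; let go, it springs back.
- catch_b: rocker catch of box_b, same sizes as catch_a. Pressed on the rib, a good catch stirs at about 4 N and lets go at 5 to 8 N after some 5 mm of travel (stop at 9 mm, where the force climbs steeply); the stiff one climbs some 6 N per mm, to 15 N within about 2 mm, and would need over 30 N to let go.
- paddle_a (a point): middle of the top of the raised round rib across the paddle of catch_a, where it is pressed: 34 mm in front of the pivot, so 115 mm in front of the origin of box_a and 46 mm above it; clear of the hook, which stands 32 mm behind it
- paddle_b (a point): middle of the top of the raised round rib across the paddle of catch_b, where it is pressed: 34 mm in front of the pivot, so 115 mm in front of the origin of box_b and 46 mm above it; clear of the hook, which stands 32 mm behind it
- tube_1: white paint tube, 95 mm long, 23 mm thick, lying between or behind the boxes; bystander. Origin under its middle
- tube_2: white paint tube, 95 mm long, 23 mm thick, lying at the left; bystander. Origin under its middle
- jar: glass jar, 52 mm across, 75 mm tall, with a metal cap; bystander. Origin under its middle
- brush: paint brush, 190 mm long, at the right; bystander
- screwdriver: black screwdriver, 170 mm long, at the left; bystander
- tile: blue ceramic tile, 50 by 50 by 6 mm, at the back; bystander

How it is judged:
On the way, in this order (a step that is already met when the one before it is completed fails the run):
1. the catch that is out of limits has been tried: pushed with 10 N or more while its lid stayed shut (((contact force between the fingers and catch_a above 10 N and angle between lid_a's own z axis and vertical below 0.05 rad) or (contact force between the fingers and catch_b above 10 N and angle between lid_b's own z axis and vertical below 0.05 rad))), for 0.02 s.
2. the nippers lie inside the box whose lid is up (((angle between lid_a's own z axis and vertical above 0.8 rad and x of nippers in the frame of box_a between -0.06 and 0.06 m and y of nippers in the frame of box_a between -0.09 and 0.09 m and z of nippers in the frame of box_a below 0.035 m) or (angle between lid_b's own z axis and vertical above 0.8 rad and x of nippers in the frame of box_b between -0.06 and 0.06 m and y of nippers in the frame of box_b between -0.09 and 0.09 m and z of nippers in the frame of box_b below 0.035 m))), for 0.2 s.
At the end, for the whole second after the job is handed in: The nippers lie at rest inside one of the two boxes (origin within 60 mm of the box's middle along x, 90 mm along y, and less than 35 mm above the box's origin); both lids are shut and held by their catches (tilt under 0.03 rad) (((x of nippers in the frame of box_a between -0.06 and 0.06 m and y of nippers in the frame of box_a between -0.09 and 0.09 m and z of nippers in the frame of box_a below 0.035 m) or (x of nippers in the frame of box_b between -0.06 and 0.06 m and y of nippers in the frame of box_b between -0.09 and 0.09 m and z of nippers in the frame of box_b below 0.035 m)) and angle between each of lid_a, lid_b's own z axis and vertical below 0.03 rad and linear speed of nippers below 0.02 m/s); the robot touches nothing.
It fails at once if a catch is pushed with more than 22 N (it is to be left alone once it has not let go by 15 N) (contact force between any of the fingers, the arm, nippers and catch_a above 22 N or contact force between any of the fingers, the arm, nippers and catch_b above 22 N).
It fails at once if a lid is pushed with more than 30 N (25 N is the limit asked for) (contact force between any of the fingers, the arm, nippers and lid_a above 30 N or contact force between any of the fingers, the arm, nippers and lid_b above 30 N).
It fails at once if the paint tubes, jar, brush, screwdriver or tile are moved more than 30 mm (distance of any of tube_1, tube_2, jar, brush, screwdriver, tile from where it was at the start of the episode above 0.03 m).
It also fails if it takes over 64 s, if anything falls off the work surface, if the arm or the gripper's body presses on something with over 40 N, if the wrist force passes 120 N, or if a joint passes its speed limit or range.

## Working session

There is one attempt and no reset: what is moved stays moved. The work goes in short steps, Python scripts to look and compute and a tool call to move; the robot and the scene stay as the last step left them, time stands still between calls to the robot, and variables do not carry over. Pictures are saved under pics/ and viewed, at most 10 in all, crops included, and the job is handed in when it is done.

Besides the shell and the picture viewer there is one more tool, called after "Call:" in YAML: its name, and indented under it one key for each argument. move_arm: Moves the arm, as the interface text tells. Its arguments: {"type":"object","properties":{"rows":{"type":"string"},"squeeze":{"type":"number"}},"required":["rows"]}

```bash
mkdir -p pics
cat > h.py <<'E'
import numpy as np, cv2
from station import arm
from scipy.spatial.transform import Rotation as R
def cloud(name):
    s=arm.get_state(); im,d=arm.grab_frame(name); m=arm.camera_model(name)
    K=np.array(m["mtx"]); v,u=np.mgrid[0:384,0:512]
    P=np.stack([(u-K[0,2])/K[0,0]*d,(v-K[1,2])/K[1,1]*d,d],-1)
    if name=="wrist":
        M=np.array(m["mount"]); W=P@M[:3,:3].T+M[:3,3]
        W=W@R.from_euler('xyz',s["ee_rot"]).as_matrix().T+np.array(s["eef_pos"])
    else:
        T=np.linalg.inv(np.array(m["camera_from_world"])); W=P@T[:3,:3].T+T[:3,3]
    W[d==0]=np.nan
    return im,W
E
python3 - <<'E'
from h import *
s=arm.get_state(); print(s)
ims=[]
for n in ("scene","side"):
    im,W=cloud(n); np.save(n+".npy",W); cv2.imwrite(n+".png",im); cv2.imwrite(f"pics/{n}.png",cv2.resize(im,(800,600)))
    T=np.linalg.inv(np.array(arm.camera_model(n)["camera_from_world"])); print(n,T.round(3).tolist())
print(arm.camera_model("wrist"))
E
```

```text
{'t': 0.0, 'q': array([-8.91917156e-01,  3.59379624e-01,  1.10589609e-02, -3.49214565e-04,
       -1.22414514e+00, -2.88116794e-01]), 'qd': array([ 0.00054345, -0.00011654,  0.00026444, -0.00079336, -0.00086551,
        0.00023692]), 'joint_efforts': array([-3.52452393e-03, -5.82719135e+01,  2.93039149e+01,  6.99730396e+00,
        6.58247009e-03, -1.91410527e-04]), 'eef_pos': array([ 0.25689623, -0.62366893,  0.23362761]), 'ee_rot': array([ 3.13989870e+00, -1.59669567e-04, -2.75094906e+00]), 'force': array([ 0.98809292, -0.39142831,  0.31889941]), 'moment': array([-0.00624863, -0.03795496, -0.0271776 ]), 'gripper_force': 0.0, 'width': 0.08800582939631792}
scene [[-0.312, 0.816, -0.487, 1.364], [0.95, 0.263, -0.168, 0.276], [-0.009, -0.515, -0.857, 1.415], [0.0, 0.0, 0.0, 1.0]]
side [[-0.89, -0.352, 0.289, 0.194], [-0.455, 0.664, -0.594, 0.811], [0.017, -0.66, -0.751, 1.084], [0.0, 0.0, 0.0, 1.0]]
{'mtx': array([[285.18999373,   0.        , 254.60249337],
       [  0.        , 285.18999373, 188.99085099],
       [  0.        ,   0.        ,   1.        ]]), 'mount': array([[ 7.34776210e-05, -9.62532635e-01, -2.71165857e-01,
         7.29658039e-02],
       [ 9.99999521e-01,  3.35389601e-04, -9.19532618e-04,
        -4.50259304e-04],
       [ 9.76026362e-04, -2.71165660e-01,  9.62532198e-01,
        -1.50214486e-01],
       [ 0.00000000e+00,  0.00000000e+00,  0.00000000e+00,
         1.00000000e+00]])}
```

View pics/scene.png

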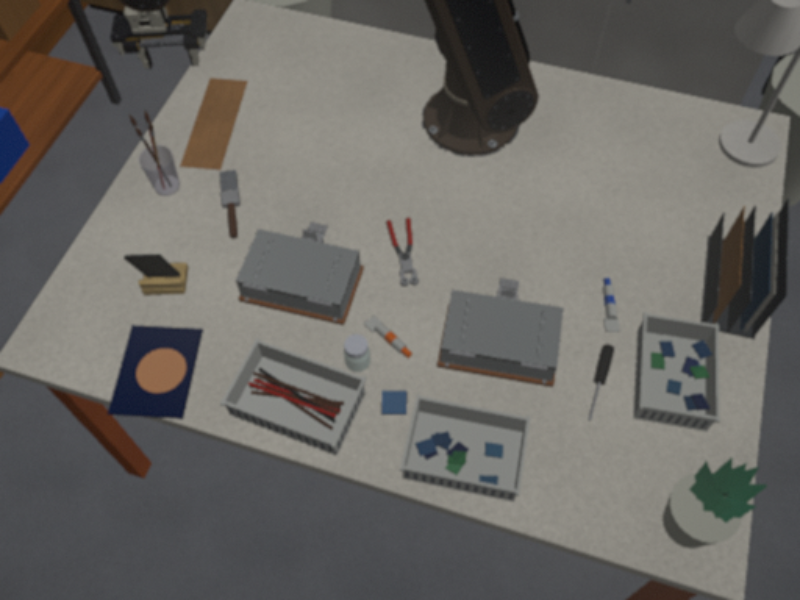

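View pics/side.png

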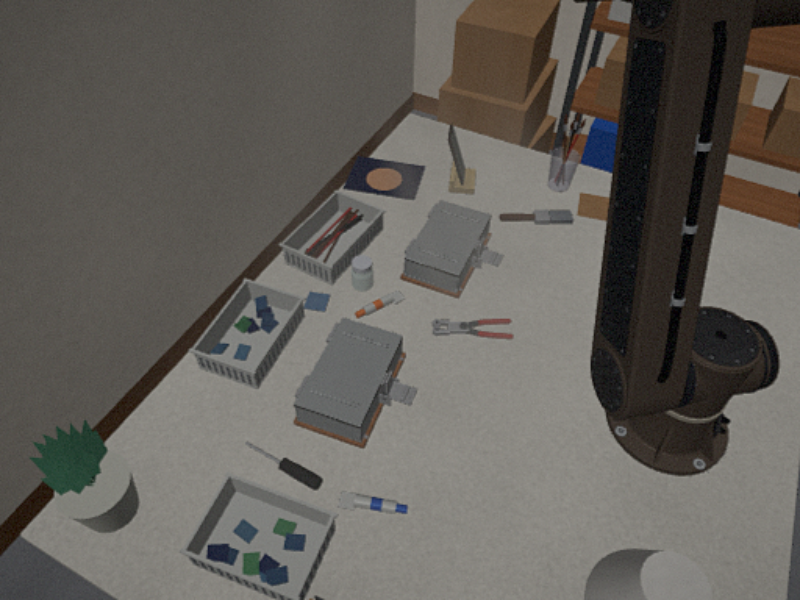

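The scene view shows two grey boxes: the right one with its lid at (300,270) and catch at (315,232), the left one at (503,335) with its catch at (508,288). The nippers lie between them, with red handles at (400,235) and wheels at (408,278). The side view agrees: catches at (490,257) and (403,395), nippers at (470,328).

Run:
```python
from h import *
for n in ("scene","side"):
    im=cv2.imread(n+".png"); W=np.load(n+".npy")
    fin=np.isfinite(W[...,2])
    tab=fin&(np.abs(W[...,2])<.01)&(W[...,0]>.4)&(W[...,0]<.8)&(abs(W[...,1])<.5)
    print(n,"table z",np.median(W[tab][:,2]))
    m=(fin&(W[...,2]>.060)&(W[...,2]<.085)&(W[...,0]>.3)&(W[...,0]<.85)&(abs(W[...,1])<.5)).astype(np.uint8)
    nl,L,st,c=cv2.connectedComponentsWithStats(m)
    for i in range(1,nl):
        if st[i,4]<800: continue
        p=W[L==i]; r=cv2.minAreaRect(p[:,:2].astype(np.float32)); print("lid",st[i,:],np.round(r[0],4),np.round(r[1],4),r[2],"z",np.percentile(p[:,2],[5,50,95]).round(4))
        # local plane
        # paddle points: z 0.03..0.06, in front of box
        bx,by=r[0]
        q=fin&(W[...,2]>.034)&(W[...,2]<.058)&(W[...,0]<bx-.072)&(W[...,0]>bx-.16)&(abs(W[...,1]-by)<.08)
        p=W[q]; print(" paddle n",len(p),p.mean(0).round(4),np.percentile(p,[5,50,95],axis=0).round(4).tolist())
    hsv=cv2.cvtColor(im,cv2.COLOR_BGR2HSV)
    red=((hsv[...,0]<8)|(hsv[...,0]>172))&(hsv[...,1]>110)&fin&(W[...,0]>.35)&(W[...,0]<.62)&(abs(W[...,1])<.3)&(W[...,2]<.04)
    p=W[red]; print("red",len(p),p.mean(0).round(4),cv2.minAreaRect(p[:,:2].astype(np.float32)))
    c=p[:,:2].mean(0)
    nip=fin&(np.hypot(W[...,0]-c[0],W[...,1]-c[1])<.18)&(W[...,2]>.0045)&(W[...,2]<.03)
    mm=nip.astype(np.uint8); nl,L,st,cc=cv2.connectedComponentsWithStats(mm)
    for i in range(1,nl):
        if st[i,4]>60:
            p=W[L==i]; r=cv2.minAreaRect(p[:,:2].astype(np.float32)); print("nip?",st[i],p.mean(0).round(4),r,np.percentile(p[:,2],[5,50,95]).round(4))
for n,box in (("scene",(235,130,290,195)),("scene",(140,130,250,215)),("side",(255,170,345,225))):
    im=cv2.imread(n+".png"); u0,v0,u1,v1=box
a=cv2.imread("scene.png")[130:250,140:375]; cv2.imwrite("pics/c1.png",cv2.resize(a,None,fx=3.4,fy=3.4,interpolation=cv2.INTER_CUBIC))
```

```text
scene table z -0.0009966470610724976
lid [ 151  147   79   50 2637] [ 0.5762 -0.2195] [0.1614 0.2283] 3.767899990081787 z [0.066  0.0718 0.0771]
 paddle n 93 [ 0.465  -0.2218  0.0449] [[0.4481, -0.2436, 0.0386], [0.4658, -0.2193, 0.0443], [0.4884, -0.2058, 0.0507]]
lid [ 282  185   78   53 3035] [0.5886 0.2216] [0.1603 0.2266] 6.460381984710693 z [0.067  0.0726 0.0778]
 paddle n 108 [0.4793 0.2075 0.0458] [[0.4618, 0.1892, 0.0392], [0.4769, 0.2059, 0.0458], [0.5074, 0.2294, 0.0519]]
red 74 [ 0.3894 -0.0558  0.0107] ((0.39227765798568726, -0.05478214472532272), (0.07138627022504807, 0.05002681538462639), 27.12264633178711)
nip? [247 140  22  44 332] [ 0.444  -0.0315  0.011 ] ((0.43344390392303467, -0.03499448299407959), (0.18692216277122498, 0.05422390252351761), 27.833669662475586) [0.0054 0.0107 0.0168]
side table z 0.0002856410567457779
lid [ 259  128   56   51 1685] [ 0.5688 -0.2174] [0.1578 0.2336] 2.519925355911255 z [0.0676 0.0734 0.0774]
 paddle n 147 [ 0.4706 -0.22    0.0455] [[0.4425, -0.2438, 0.038], [0.4728, -0.2185, 0.0454], [0.4927, -0.198, 0.0518]]
lid [ 188  204   70   71 2940] [0.5839 0.2239] [0.1591 0.2311] 5.9778733253479 z [0.0693 0.0741 0.0776]
 paddle n 248 [0.4851 0.2171 0.0466] [[0.458, 0.1924, 0.0408], [0.4866, 0.216, 0.0466], [0.5094, 0.2389, 0.0529]]
red 36 [ 0.395  -0.0451  0.013 ] ((0.3883993625640869, -0.05548378452658653), (0.07059211283922195, 0.04699569195508957), 28.5626220703125)
nip? [275 170  28  21 164] [ 0.5193 -0.1227  0.0148] ((0.5104326009750366, -0.1310025304555893), (0.11555827409029007, 0.058454811573028564), 52.95693588256836) [0.0065 0.0124 0.028 ]
nip? [277 203  52  14 384] [ 0.4326 -0.0283  0.0119] ((0.4297468960285187, -0.03600133955478668), (0.1772380769252777, 0.061831679195165634), 26.781160354614258) [0.0058 0.0124 0.0172]
```

View pics/c1.png

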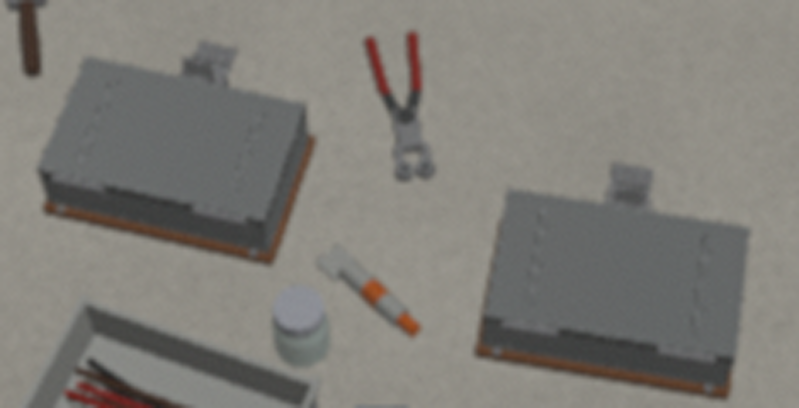

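The crop shows the catches at the front middle of both boxes, and both boxes are turned by a few degrees. I'll move to look at the right catch with the wrist camera.

Call:
move_arm:
  rows: "0 0 9.5 0 0 -0.05 0.05; 0 0 9.5 0 0 -0.05 0.03; 0 0 0 -0.026 0.055 0 0; 0 0 0 -0.026 0.055 0 0; 0 0 0 -0.026 0.055 0 0; 0 0 0 -0.026 0.055 0 0; 0 0 0 -0.026 0.055 0.0 0; 0 0 0 -0.026 0.055 0.0 0"

```text
t: 1.1
eef_pos: [0.3935, -0.2835, 0.3345]
ee_rot: [3.141, 0.0, -3.083]
force: [1.8, -0.8, -0.3]
width: 0.0131
gripper_force: 0.0
```

Call:
move_arm:
  rows: "0 0 0 -0.026 0.055 0.0 0; 0 0 0 -0.024 0.003 0.05 0; 0 0 0 0 0 0.05 0; 0 0 0 0 0 0.01 0; 0 0 0 0 0 0 0"

```text
t: 1.72
eef_pos: [0.4399, -0.225, 0.2252]
ee_rot: [-3.141, -0.001, -3.082]
force: [-0.0, -0.3, 0.7]
width: 0.0006
gripper_force: 0.0
```

Run:
```python
from h import *
s=arm.get_state(); print(s["t"],s["eef_pos"],np.degrees(s["ee_rot"]),s["force"],s["width"])
im,W=cloud("wrist"); np.save("w1.npy",W); cv2.imwrite("w1.png",im); cv2.imwrite("pics/w1.png",im)
```

```text
1.725 [ 0.4398911  -0.2249983   0.22520821] [-1.79970658e+02 -2.95761118e-02 -1.76611060e+02] [-0.0059348  -0.34122809  0.70832079] 0.0006244286655409146
```

View pics/w1.png

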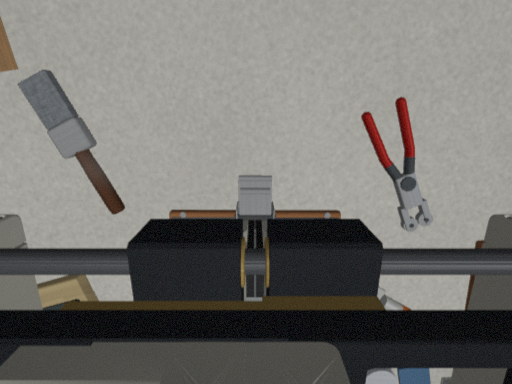

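The wrist view shows the right paddle at (256,195) with its front end at row 176, the board's front edge at row ~213 (level), and the nippers at (400,165) with the neck at (410,190).

Run:
```python
from h import *
im=cv2.imread("w1.png"); W=np.load("w1.npy")
for v in range(174,222,3): print(v,W[v,256].round(4),W[v,246].round(4),im[v,256])
m=np.isfinite(W[...,2])&(W[...,2]>.03)&(W[...,2]<.055); m[:165]=0;m[212:]=0;m[:,:225]=0;m[:,290:]=0
p=W[m];print(len(p),p.min(0),p.max(0),np.percentile(p,[2,50,98],axis=0).round(4),cv2.minAreaRect(p[:,:2].astype(np.float32)))
# board front edge (orange-brown)
hsv=cv2.cvtColor(im,cv2.COLOR_BGR2HSV)
b=(hsv[...,0]<20)&(hsv[...,1]>90)
pts=[]
for u in list(range(178,234,4))+list(range(282,336,4)):
    r=np.where(b[200:222,u])[0]
    if len(r): pts.append(W[200+r[0],u])
pts=np.array(pts);pts=pts[np.isfinite(pts[:,0])]; f=np.polyfit(pts[:,1],pts[:,0],1); print("board edge yaw",-np.degrees(np.arctan(f[0])),pts[:,1].min(),pts[:,1].max(),pts[:,0].mean(),pts[:,2].mean())
# nippers
q=np.isfinite(W[...,2])&(W[...,2]>.005)&(W[...,2]<.03); q[:85]=0;q[240:]=0;q[:,:345]=0;q[:,445:]=0
nl,L,st,c=cv2.connectedComponentsWithStats(q.astype(np.uint8)); i=1+np.argmax(st[1:,4]); p=W[L==i]; print(st[i],cv2.minAreaRect(p[:,:2].astype(np.float32)),np.percentile(p[:,2],[5,50,95]))
red=((hsv[...,0]<8)|(hsv[...,0]>172))&(hsv[...,1]>120)&q
print("red",W[red].mean(0))
c=cv2.minAreaRect(p[:,:2].astype(np.float32)); print(cv2.boxPoints(c))
```

```text
174 [ 0.4518 -0.2233 -0.    ] [ 0.4525 -0.2367  0.0005] [145 152 153]
177 [ 0.445  -0.2238  0.0464] [ 0.4456 -0.2357  0.0466] [119 121 119]
180 [ 0.4492 -0.2236  0.0438] [ 0.4502 -0.2355  0.0431] [124 122 122]
183 [ 0.4526 -0.2234  0.045 ] [ 0.4533 -0.2353  0.0454] [130 130 129]
186 [ 0.4566 -0.2231  0.0441] [ 0.4571 -0.2351  0.0447] [130 129 126]
189 [ 0.4594 -0.223   0.0474] [ 0.46   -0.2349  0.0477] [106 102 102]
192 [ 0.4627 -0.2228  0.0488] [ 0.4633 -0.2347  0.0494] [128 128 126]
195 [ 0.4674 -0.2225  0.0458] [ 0.4687 -0.2346  0.0438] [134 132 134]
198 [ 0.4717 -0.2222  0.0443] [ 0.4726 -0.2344  0.0436] [132 131 130]
201 [ 0.4752 -0.222   0.0451] [ 0.476  -0.2342  0.0451] [130 129 126]
204 [ 0.4792 -0.2217  0.0446] [ 0.4801 -0.234   0.0443] [130 128 126]
207 [ 0.4831 -0.2215  0.0446] [ 0.484  -0.2338  0.0442] [133 131 130]
210 [ 0.4868 -0.2213  0.0452] [ 0.4878 -0.2336  0.0446] [133 132 128]
213 [ 0.4904 -0.2211  0.0461] [ 0.4916 -0.2334  0.0448] [129 129 127]
216 [ 0.4932 -0.2209  0.049 ] [ 0.4946 -0.2331  0.0471] [63 59 55]
219 [ 0.4935 -0.2209  0.0579] [ 0.4946 -0.2328  0.0571] [50 53 47]
1249 [ 0.44164011 -0.24663075  0.03111347] [ 0.48996216 -0.19962963  0.05282086] [[ 0.4433 -0.2438  0.0431]
 [ 0.4654 -0.224   0.045 ]
 [ 0.4881 -0.2039  0.0492]] ((0.46574002504348755, -0.22414445877075195), (0.046514905989170074, 0.04697640612721443), 2.9916956424713135)
board edge yaw 3.341116257322705 -0.32681177079429946 -0.11341140242633732 0.5016369733971071 0.007899802553660492
[ 361   96   72  135 2934] ((0.43196868896484375, -0.03425358235836029), (0.177734836935997, 0.05522170662879944), 26.641767501831055) [0.00733276 0.01226872 0.01571812]
red [ 0.38718278 -0.05699413  0.01162915]
[[ 0.3401555  -0.04942335]
 [ 0.36491755 -0.09878203]
 [ 0.5237819  -0.01908382]
 [ 0.49901983  0.03027487]]
```

Call:
move_arm:
  rows: "0 0 0 -0.0225 0 0.04 0; 0 0 0 0 0 0.05 0; 0 0 0 0 0 0.05 0; 0 0 0 0 0 0.02 0; 0 0 0 0 0 0 0; 0 0 0 0 0 0 0"

```text
t: 2.52
eef_pos: [0.4639, -0.2238, 0.0666]
ee_rot: [-3.141, 0.003, -3.082]
force: [0.6, 0.4, 0.6]
width: 0.0004
gripper_force: 0.0
```

Call:
move_arm:
  rows: "0 0 0 0 0 0.002 0; 0 0 0 0 0 0.002 0; 0 0 0 0 0 0.001 0; 0 0 0 0 0 0.001 0; 0 0 0 0 0 0 0"

```text
t: 3.15
eef_pos: [0.4622, -0.2232, 0.0584]
ee_rot: [3.142, -0.0, -3.082]
force: [-0.3, 0.5, -0.4]
width: 0.0002
gripper_force: 0.0
```

Call:
move_arm:
  rows: "0 0 0 0 0 0.0005 0; 0 0 0 0 0 0.0005 0; 0 0 0 0 0 0.0005 0; 0 0 0 0 0 0 0"

```text
t: 3.65
eef_pos: [0.4623, -0.2233, 0.0571]
ee_rot: [-3.142, -0.0, -3.082]
force: [-0.4, 0.4, 0.7]
width: 0.0005
gripper_force: 0.5
```

Call:
move_arm:
  rows: "0 0 0 0 0 0.0005 0; 0 0 0 0 0 0 0"

```text
t: 3.9
eef_pos: [0.4623, -0.2233, 0.0568]
ee_rot: [-3.141, 0.0, -3.082]
force: [-1.4, -0.0, 4.4]
width: 0.0004
gripper_force: 2.3
```

Call:
move_arm:
  rows: "0 0 0 0 0 0.0005 0; 0 0 0 0 0 0 0"

```text
t: 4.15
eef_pos: [0.4623, -0.2233, 0.0565]
ee_rot: [-3.141, 0.0, -3.082]
force: [-1.9, 0.5, 7.5]
width: 0.0002
gripper_force: 3.7
```

Call:
move_arm:
  rows: "0 0 0 0 0 0.0005 0; 0 0 0 0 0 0 0"

```text
t: 4.4
eef_pos: [0.4623, -0.2233, 0.0562]
ee_rot: [-3.141, 0.0, -3.082]
force: [-3.3, 2.1, 10.3]
width: 0.0002
gripper_force: 5.1
```

This is the stiff one, already past 10 N within 1 mm. I'll go up to about 15 N.

Call:
move_arm:
  rows: "0 0 0 0 0 0.0005 0; 0 0 0 0 0 0 0"

```text
t: 4.65
eef_pos: [0.4622, -0.2234, 0.056]
ee_rot: [-3.141, 0.0, -3.082]
force: [-4.4, 1.8, 14.0]
width: 0.0004
gripper_force: 6.6
```

Call:
move_arm:
  rows: "0 0 0 0 0 0.0003 0; 0 0 0 0 0 0 0"

```text
t: 4.9
eef_pos: [0.4622, -0.2234, 0.0558]
ee_rot: [-3.141, 0.0, -3.082]
force: [-5.1, 1.9, 15.4]
width: 0.0004
gripper_force: 7.5
```

It held at 15.4 N, so the right box is out of limits and stays shut. Retreating and moving to the left catch.

Call:
move_arm:
  rows: "0 0 0 0 0 -0.02 0; 0 0 0 0 0 -0.05 0; 0 0 0 0 0 -0.05 0; 0 0 0 0 0.02 -0.05 0; 0 0 0 -0.002 0.055 0 0; 0 0 0 -0.002 0.055 0 0; 0 0 0 -0.002 0.055 0 0; 0 0 0 -0.002 0.055 0 0"

```text
t: 5.9
eef_pos: [0.4557, 0.0185, 0.2248]
ee_rot: [3.141, 0.001, -3.083]
force: [-0.1, 0.4, 0.6]
width: -0.0
gripper_force: 0.0
```

Call:
move_arm:
  rows: "0 0 0 -0.002 0.055 0 0; 0 0 0 -0.002 0.055 0 0; 0 0 -2.8 -0.002 0.055 0 0; 0 0 0 0 0.025 0 0; 0 0 0 0 0 0 0; 0 0 0 0 0 0 0"

```text
t: 6.65
eef_pos: [0.4493, 0.2063, 0.2245]
ee_rot: [-3.141, -0.001, -3.033]
force: [0.0, -0.7, 0.5]
width: 0.0005
gripper_force: 0.0
```

Run:
```python
from h import *
s=arm.get_state(); print(s["t"],s["eef_pos"],np.degrees(s["ee_rot"]),s["force"])
im,W=cloud("wrist"); np.save("w2.npy",W); cv2.imwrite("w2.png",im); cv2.imwrite("pics/w2.png",im)
hsv=cv2.cvtColor(im,cv2.COLOR_BGR2HSV)
m=np.isfinite(W[...,2])&(W[...,2]>.038)&(W[...,2]<.055)&(W[...,0]>.42)&(W[...,0]<.51)&(abs(W[...,1]-.21)<.05); m[225:]=0
p=W[m];print(len(p),np.percentile(p,[2,50,98],axis=0).round(4),cv2.minAreaRect(p[:,:2].astype(np.float32)))
v,u=np.where(m); uc=int(np.median(u)); print("uc",uc)
for r in range(v.min()-2,v.max()+8,2): print(r,W[r,uc].round(4),im[r,uc])
b=(hsv[...,0]<20)&(hsv[...,1]>90); pts=[]
for x in list(range(uc-75,uc-24,4))+list(range(uc+26,uc+76,4)):
    r=np.where(b[195:232,x])[0]
    if len(r): pts.append(W[195+r[0],x])
pts=np.array(pts);pts=pts[np.isfinite(pts[:,0])]; f=np.polyfit(pts[:,1],pts[:,0],1); print("board yaw",-np.degrees(np.arctan(f[0])),np.ptp(pts[:,1]),np.std(pts[:,0]-np.polyval(f,pts[:,1])))
```

```text
6.65 [0.44934601 0.20625077 0.22445249] [-1.79980642e+02 -3.22221130e-02 -1.73802640e+02] [ 0.02129681 -0.65999817  0.45822867]
1369 [[0.4569 0.1908 0.0438]
 [0.4819 0.2107 0.0458]
 [0.5069 0.2314 0.0502]] ((0.482244074344635, 0.21096505224704742), (0.05160565301775932, 0.04653336480259895), 6.3434529304504395)
uc 256
177 [ 0.4653  0.209  -0.0011] [150 156 157]
179 [0.4569 0.208  0.0449] [123 129 129]
181 [0.4588 0.2082 0.0472] [113 114 112]
183 [0.4614 0.2084 0.0466] [130 130 127]
185 [0.4638 0.2087 0.0465] [125 122 122]
187 [0.4666 0.209  0.0452] [132 128 127]
189 [0.4689 0.2093 0.0459] [129 127 126]
191 [0.4713 0.2095 0.0462] [120 117 114]
193 [0.473  0.2097 0.0489] [96 98 95]
195 [0.4752 0.21   0.0497] [128 127 124]
197 [0.4781 0.2103 0.0483] [127 124 123]
199 [0.4817 0.2107 0.045 ] [119 121 119]
201 [0.4837 0.2109 0.0467] [130 127 127]
203 [0.4866 0.2112 0.0454] [133 132 129]
205 [0.4891 0.2115 0.0456] [129 129 128]
207 [0.492  0.2118 0.0448] [132 132 131]
209 [0.4942 0.2121 0.0456] [131 131 130]
211 [0.4976 0.2124 0.0435] [134 133 131]
213 [0.4999 0.2127 0.0443] [131 130 128]
215 [0.5021 0.2129 0.0455] [133 132 130]
217 [0.5048 0.2132 0.0453] [133 133 131]
219 [0.507  0.2135 0.0464] [73 71 70]
221 [0.4394 0.2055 0.2202] [21 19 21]
223 [0.4393 0.2054 0.2235] [18 23 18]
225 [0.4397 0.2055 0.2256] [14  8 15]
227 [0.4397 0.2055 0.2282] [26 17 18]
board yaw 6.915883009081572 0.20331458348314607 0.0003005162532056564
```

View pics/w2.png

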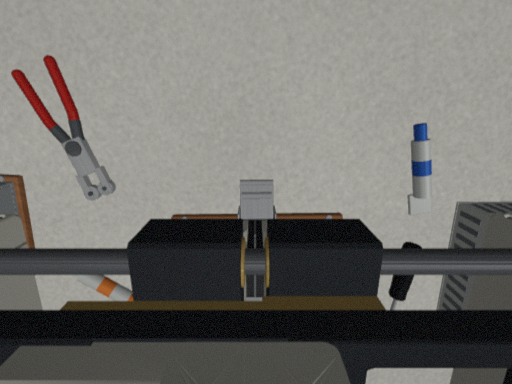

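The wrist view shows the left paddle at (256,198), with the rib at row ~195, clear of everything around it.

Call:
move_arm:
  rows: "0 0 0 -0.0265 0.001 0.04 0; 0 0 0 0 0 0.05 0; 0 0 0 0 0 0.05 0; 0 0 0 0 0 0.02 0; 0 0 0 0 0 0.004 0; 0 0 0 0 0 0.001 0; 0 0 0 0 0 0.001 0; 0 0 0 0 0 0.001 0"

```text
t: 7.7
eef_pos: [0.4762, 0.2109, 0.0587]
ee_rot: [3.14, 0.001, -3.034]
force: [1.1, -0.7, 0.4]
width: 0.0001
gripper_force: 0.0
```

Call:
move_arm:
  rows: "0 0 0 0 0 0.0005 0; 0 0 0 0 0 0.0005 0; 0 0 0 0 0 0 0"

```text
t: 8.07
eef_pos: [0.476, 0.2108, 0.0571]
ee_rot: [3.141, 0.001, -3.033]
force: [-1.0, 0.3, 4.6]
width: 0.0003
gripper_force: 2.3
```

Call:
move_arm:
  rows: "0 0 0 0 0 0.0005 0; 0 0 0 0 0 0.0005 0; 0 0 0 0 0 0 0"

```text
t: 8.45
eef_pos: [0.4758, 0.2107, 0.0558]
ee_rot: [3.141, 0.0, -3.033]
force: [-1.8, 0.6, 3.8]
width: 0.0008
gripper_force: 2.4
```

Call:
move_arm:
  rows: "0 0 0 0 0 0.0007 0; 0 0 0 0 0 0.0007 0; 0 0 0 0 0 0.0007 0; 0 0 0 0 0 0 0"

```text
t: 8.95
eef_pos: [0.4757, 0.2107, 0.0537]
ee_rot: [3.142, -0.0, -3.033]
force: [-2.8, 0.9, 5.4]
width: 0.0003
gripper_force: 2.8
```

Call:
move_arm:
  rows: "0 0 0 0 0 0.0007 0; 0 0 0 0 0 0.0007 0; 0 0 0 0 0 0 0; 0 0 0 0 0 0 0"

```text
t: 9.45
eef_pos: [0.4757, 0.2107, 0.0523]
ee_rot: [3.141, -0.0, -3.034]
force: [-3.5, 0.4, 6.1]
width: 0.0004
gripper_force: 3.0
```

Call:
move_arm:
  rows: "0 0 0 0 0 0.0007 0; 0 0 0 0 0 0.0007 0; 0 0 0 0 0 0 0; 0 0 0 0 0 0 0"

```text
t: 9.95
eef_pos: [0.4757, 0.2107, 0.051]
ee_rot: [3.141, -0.0, -3.034]
force: [-3.5, 0.2, 6.6]
width: 0.0005
gripper_force: 3.3
```

Run:
```python
from h import *
im,W=cloud("scene"); c=W[(W[...,2]>.1)&(W[...,2]<.23)&(abs(W[...,0]-.66)<.05)&(abs(W[...,1]-.22)<.12)]; print(len(c))
```

```text
1274
```

The left catch let go with 6 N or so and its lid is up, so it's the good one. Retreating and moving over the nippers, with the gripper opening.

Call:
move_arm:
  rows: "0 0 0 0 0 -0.02 0; 0 0 0 0 0 -0.05 0; 0 0 0 0.006 -0.02 -0.05 0.02; 0 0 -5.1 0.01 -0.05 -0.05 0.05; 0 0 -5.1 0.01 -0.05 0 0.05; 0 0 -5.1 0.01 -0.05 0 0.05; 0 0 -5.1 0.01 -0.05 0 0.05; 0 0 0 0 0 0 0.05"

```text
t: 11.0
eef_pos: [0.4812, -0.0092, 0.214]
ee_rot: [3.141, -0.001, -2.681]
force: [-0.3, 0.4, -0.2]
width: 0.0491
gripper_force: 0.0
```

```bash
cat > nip.py <<'E'
from h import *
s=arm.get_state(); print(s["t"],s["eef_pos"],np.degrees(s["ee_rot"]),s["q"].round(2),s["width"])
im,W=cloud("wrist"); cv2.imwrite("w3.png",im); np.save("w3.npy",W)
hsv=cv2.cvtColor(im,cv2.COLOR_BGR2HSV)
q=np.isfinite(W[...,2])&(W[...,2]>.006)&(W[...,2]<.025)&(W[...,0]>.32)&(W[...,0]<.56)&(abs(W[...,1]+.03)<.1)
nl,L,st,c=cv2.connectedComponentsWithStats(q.astype(np.uint8)); i=1+np.argmax(st[1:,4]); M=L==i; p=W[M]
print(st[i],cv2.minAreaRect(p[:,:2].astype(np.float32)),np.percentile(p[:,2],[5,50,95]))
red=((hsv[...,0]<8)|(hsv[...,0]>172))&(hsv[...,1]>120)&M
r=W[red][:,:2].mean(0); f=W[M&~red][:,:2].mean(0); print("red",r,"steel",f)
m=p[:,:2].mean(0); ev=np.linalg.eigh(np.cov((p[:,:2]-m).T))[1][:,1]; ev*=np.sign(ev[0]); yaw=np.degrees(np.arctan2(ev[1],ev[0]))
n=np.array([-ev[1],ev[0]]); a=(p[:,:2]-m)@ev; b=(p[:,:2]-m)@n
print("yaw",yaw,"ends",m+ev*a.min(),m+ev*a.max(),np.ptp(a))
o=m+ev*(np.percentile(a,99.7)-.065)
for k in np.arange(-.03,.066,.006):
    w=abs(a-((o-m)@ev+k))<.003
    if w.any(): print(round(k,3),(b[w].min()*1e3).round(1),(b[w].max()*1e3).round(1),W[M][w][:,2].max().round(4))
print("origin",o, "ctr n",n)
E
python3 nip.py; python3 -c "
import cv2; cv2.imwrite('pics/w3.png',cv2.imread('w3.png'))"
```

```text
11.0 [ 0.48115607 -0.0092046   0.21402173] [ 1.79992410e+02 -6.84916023e-02 -1.53592467e+02] [ 0.39  0.05 -0.43 -0.   -1.09 -1.5 ] 0.049144269843678
[ 231   44   49  151 3218] ((0.43137407302856445, -0.03257196396589279), (0.17675721645355225, 0.055196356028318405), 27.602270126342773) [0.00924833 0.01268149 0.01625203]
red [ 0.38890185 -0.05509277] steel [ 0.45349509 -0.02334934]
yaw 26.658464761900852 ends [ 0.35271676 -0.07369205] [0.51085894 0.0057016 ] 0.17695281745176616
-0.03 -19.4 19.4 0.0148
-0.024 -18.2 18.2 0.015
-0.018 -15.9 15.8 0.0153
-0.012 -13.6 14.6 0.0184
-0.006 -12.3 12.1 0.0185
-0.0 -12.4 12.1 0.0185
0.006 -12.5 12.2 0.0177
0.012 -12.6 12.2 0.0159
0.018 -12.7 12.2 0.0159
0.024 -12.8 12.3 0.0162
0.03 -17.9 17.3 0.0153
0.036 -17.9 17.4 0.0152
0.042 -16.7 17.5 0.0145
0.048 -18.4 18.8 0.0144
0.054 -19.7 20.2 0.0152
0.06 -19.6 20.2 0.0151
origin [ 0.45220976 -0.02374261] ctr n [-0.44867125  0.89369688]
```

View pics/w3.png

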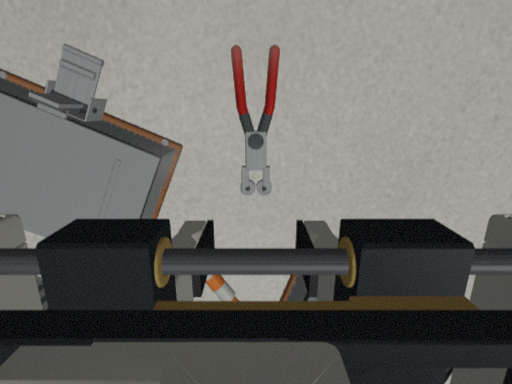

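The wrist view shows the nippers centred between the fingers, with the neck at (256,155), and the left box open at upper left. Going down to grip.

Call:
move_arm:
  rows: "0 0 0 0.0174 0 0.04 0.05; 0 0 0 0 0 0.055 0.05; 0 0 0 0 0 0.055 0.05; 0 0 0 0 0 0.035 0.05; 0 0 0 0 0 0.012 0.05; 0 0 0 0 0 0.005 0.05; 0 0 0 0 0 0.001 0.05; 0 0 0 0 0 0 0.05"

```text
t: 12.05
eef_pos: [0.4667, -0.0138, 0.0126]
ee_rot: [-3.141, 0.002, -2.677]
force: [-0.5, 0.8, -0.7]
width: 0.0497
gripper_force: 0.0
```

Call:
move_arm:
  rows: "0 0 0 0 0 0 0.02; 0 0 0 0 0 0 0.02; 0 0 0 0 0 0 0.02; 0 0 0 0 0 0 0.02; 0 0 0 0 0 0 0.02; 0 0 0 0 0 0 0.02"
  squeeze: 40

```text
t: 12.8
eef_pos: [0.4662, -0.0142, 0.0119]
ee_rot: [-3.141, 0.0, -2.677]
force: [-0.6, 0.1, 5.9]
width: 0.0256
gripper_force: 40.0
```

Call:
move_arm:
  rows: "0 0 0 0 0 -0.02 0.02; 0 0 0 0 0 -0.04 0.02; 0 0 -10 0 0 -0.04 0.02; 0 0 -10 0 0 -0.04 0.02; 0 0 -10 0 0 -0.04 0.02; 0 0 -10 0 0 -0.01 0.02; 0 0 -10 0 0 0 0.02; 0 0 -10 0 0 0 0.02"

```text
t: 13.8
eef_pos: [0.4652, -0.0141, 0.201]
ee_rot: [3.14, 0.0, -1.625]
force: [-0.6, -0.9, -2.2]
width: 0.0252
gripper_force: 40.0
```

Call:
move_arm:
  rows: "0 0 -10 0 0 0 0.02; 0 0 0 -0.045 -0.022 0 0.02; 0 0 0 -0.045 -0.022 0 0.02; 0 0 0 -0.045 -0.022 0 0.02; 0 0 0 -0.045 -0.022 0 0.02; 0 0 0 -0.045 -0.022 0 0.02; 0 0 0 -0.045 -0.022 0 0.02; 0 0 0 0 0 0 0.02"

```text
t: 14.8
eef_pos: [0.5662, 0.2721, 0.1994]
ee_rot: [3.139, -0.001, -1.454]
force: [-1.4, -0.9, -4.1]
width: 0.0254
gripper_force: 40.0
```

Run:
```python
from h import *
s=arm.get_state(); print(s["t"],s["eef_pos"],np.degrees(s["ee_rot"]),s["q"].round(2),s["width"],s["gripper_force"])
im,W=cloud("scene"); cv2.imwrite("s2.png",im); np.save("s2.npy",W)
a=im[100:290,220:420]; cv2.imwrite("pics/s2.png",cv2.resize(a,None,fx=3,fy=3,interpolation=cv2.INTER_CUBIC))
```

```text
14.8 [0.56619116 0.27205322 0.19941896] [ 1.79872564e+02 -4.78009339e-02 -8.32849610e+01] [ 0.76  0.31 -0.14 -0.   -1.12 -0.64] 0.02539653608667194 39.97281789779663
```

View pics/s2.png

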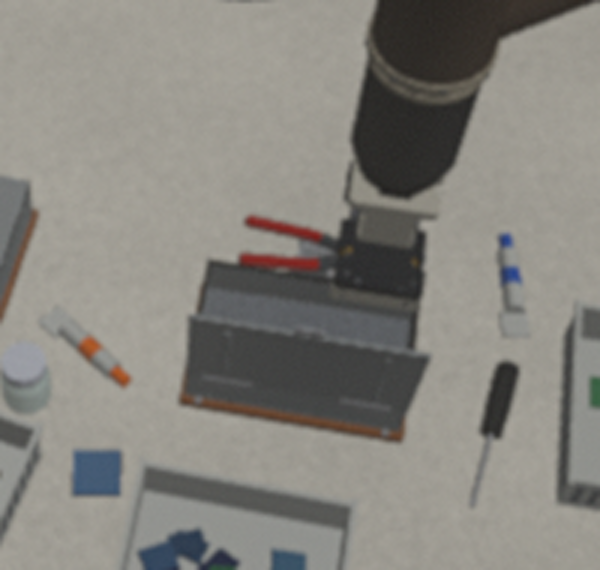

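The nippers are held square over the open left box, with the red handles at (285,240) and the lid upright at (300,370). I'll tilt the gripper 15° away from the lid and check the lid's position.

Call:
move_arm:
  rows: "7.5 0 0 -0.004 -0.0015 0 0.02; 7.5 0 0 0 0 0 0.02; 0 0 0 0 0 0 0.02; 0 0 0 0 0 0 0.02"

```text
t: 15.35
eef_pos: [0.567, 0.2729, 0.2021]
ee_rot: [-2.88, 0.0, -1.456]
force: [-0.1, 0.8, -2.9]
width: 0.0259
gripper_force: 40.0
```

Run:
```python
from h import *
s=arm.get_state(); print(s["t"],s["eef_pos"],np.degrees(s["ee_rot"]))
Rt=R.from_euler('xyz',s["ee_rot"]).as_matrix(); th=np.radians(6.7); c,sn=np.cos(th),np.sin(th)
B=np.array([[c,sn,0],[-sn,c,0],[0,0,1]]); o=np.array([.5897,.2236,.003])
t=np.array(s["eef_pos"])
for n,v in (("tcp",(0,0,0)),("bodyrear",(0,-.0965,-.058)),("bodyfront",(0,.0965,-.058)),("tipfront",(0,.034,.008))): print(n,(B@(t+Rt@np.array(v)-o)).round(4))
W=np.load("s2.npy"); L=(W-o)@B.T
m=np.isfinite(L[...,0])&(abs(L[...,1])<.1)&(L[...,2]>.08)&(L[...,2]<.19)&(L[...,0]>.05)&(L[...,0]<.11); p=L[m]
print(len(p),"lid x = a*y+b*(z-.065)+c",np.linalg.lstsq(np.c_[p[:,1],p[:,2]-.065,np.ones(len(p))],p[:,0],rcond=None)[0])
m=np.isfinite(L[...,0])&(L[...,2]>.1)&(L[...,2]<.19)&(L[...,0]>.06)&(L[...,0]<.1)&(abs(L[...,1])<.13);print("y ext",np.percentile(L[m][:,1],[.5,99.5]),"top",L[m][:,2].max())
im,W=cloud("wrist"); cv2.imwrite("w4.png",im)
```

```text
15.35 [0.56699655 0.27288794 0.20209194] [-1.65018028e+02  1.68867095e-02 -8.34185876e+01]
tcp [-0.0168  0.0516  0.1991]
bodyrear [0.0614 0.0514 0.2801]
bodyfront [-0.125   0.0518  0.2302]
tipfront [-0.0476  0.0517  0.1826]
1075 lid x = a*y+b*(z-.065)+c [-0.00388441  0.08014383  0.07474476]
y ext [-0.11375582  0.10977072] top 0.1899918391673988
```

Call:
move_arm:
  rows: "0 0 0 0 0.0084 0.0314 0.02; 0 0 0 0 0.0084 0.0314 0.02; 0 0 0 0 0.0084 0.0314 0.02; 0 0 0 0 0.0084 0.0314 0.02; 0 0 0 0 0 0 0.02; 0 0 0 0 0 0 0.02"

```text
t: 16.15
eef_pos: [0.5686, 0.274, 0.0728]
ee_rot: [-2.878, 0.001, -1.456]
force: [0.6, 0.4, -1.9]
width: 0.0252
gripper_force: 40.0
```

Call:
move_arm:
  rows: "0 0 0 0 0.004 0.010 0.02; 0 0 0 0 0.003 0.010 0.02; 0 0 0 0 0.0015 0.005 0.02; 0 0 0 0 0 0 0.02; 0 0 0 0 0 0 0.02"

```text
t: 16.77
eef_pos: [0.5658, 0.2734, 0.0458]
ee_rot: [-2.879, 0.001, -1.456]
force: [0.1, -0.1, -3.2]
width: 0.0256
gripper_force: 40.0
```

Call:
move_arm:
  rows: "0 0 0 0 0 0 0.03; 0 0 0 0 0 0 0.036; 0 0 0 0 0 0 0.04; 0 0 0 0 0 0 0.042; 0 0 0 0 0 0 0.042; 0 0 0 0 0 0 0.042"

```text
t: 17.52
eef_pos: [0.5669, 0.2738, 0.0462]
ee_rot: [-2.878, 0.001, -1.456]
force: [8.9, -1.9, -0.5]
width: 0.0421
gripper_force: 3.7
```

Call:
move_arm:
  rows: "0 0 0 0 -0.003 -0.01 0.042; 0 0 0 0 -0.0084 -0.0314 0.042; 0 0 0 0 -0.0084 -0.0314 0.042; 0 0 0 0 -0.0084 -0.0314 0.042; 0 0 0 0 -0.0084 -0.0314 0.042; 0 0 0 0 -0.0084 -0.0314 0.042; 0 0 0 0 0 0 0.042"

```text
t: 18.4
eef_pos: [0.5668, 0.2744, 0.2215]
ee_rot: [-2.875, 0.003, -1.455]
force: [-0.2, 0.6, -0.6]
width: 0.0424
gripper_force: 0.0
```

Run:
```python
from h import *
s=arm.get_state(); print(s["t"],s["eef_pos"],np.degrees(s["ee_rot"]))
im,W=cloud("wrist"); cv2.imwrite("pics/w5.png",im)
th=np.radians(6.7); c,sn=np.cos(th),np.sin(th)
B=np.array([[c,sn,0],[-sn,c,0],[0,0,1]]); o=np.array([.5897,.2236,.003]); L=(W-o)@B.T
hsv=cv2.cvtColor(im,cv2.COLOR_BGR2HSV); ins=np.isfinite(L[...,0])&(abs(L[...,0])<.064)&(abs(L[...,1])<.109)&(L[...,2]<.06)
red=((hsv[...,0]<8)|(hsv[...,0]>172))&(hsv[...,1]>120)&ins; print("red",red.sum(),np.percentile(L[red],[1,50,99],axis=0).round(4) if red.any() else 0)
```

```text
18.4 [0.5667958  0.27437719 0.22151621] [-164.75380978    0.19537967  -83.38577573]
red 1413 [[-0.0384 -0.0732  0.0208]
 [-0.0257 -0.0383  0.0249]
 [ 0.0136 -0.0006  0.027 ]]
```

View pics/w5.png

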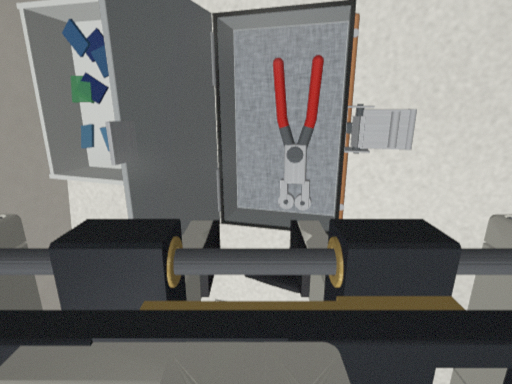

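The picture shows the nippers flat inside the open box, red handles at (300,90) and wheels at (295,200), with the catch back at rest at (385,128). Next I'll go behind the lid with closed fingers.

Call:
move_arm:
  rows: "-7.5 0 0 0 0 -0.02 0; -7.5 0 0 0 0 -0.03 0; 0 0 -10 0 0 0 0; 0 0 -10 0 0 0 0; 0 0 -10 0 0 0 0; 0 0 -10 0 0 0 0; 0 0 -10 0 0 0 0; 0 0 -10 0 0 0 0"

```text
t: 19.45
eef_pos: [0.5562, 0.2718, 0.2656]
ee_rot: [3.139, 0.001, -0.403]
force: [-0.1, -0.0, -0.5]
width: 0.0003
gripper_force: 0.0
```

Call:
move_arm:
  rows: "0 0 -10 0 0 0 0; 0 0 -10 0 0 0 0; 0 0 -10 0 0 0 0; 0 0 0 0 0 0 0"

```text
t: 19.95
eef_pos: [0.5563, 0.2718, 0.2659]
ee_rot: [3.14, 0.002, 0.114]
force: [-0.2, -1.1, -0.5]
width: 0.0001
gripper_force: 0.0
```

```bash
cat > bf.py <<'E'
from h import *
s=arm.get_state(); th=np.radians(6.7); c,sn=np.cos(th),np.sin(th)
B=np.array([[c,sn,0],[-sn,c,0],[0,0,1]]); o=np.array([.5897,.2236,.003])
print(round(s["t"],2),"tcp in box",(B@(np.array(s["eef_pos"])-o)).round(4),np.degrees(s["ee_rot"]).round(2),s["force"].round(1),s["q"].round(2))
E
python3 bf.py
```

```text
19.95 tcp in box [-0.0276  0.0518  0.2629] [1.7994e+02 1.0000e-01 6.5100e+00] [-0.2 -1.1 -0.5] [ 0.77  0.25 -0.07 -0.   -1.25  0.92]
```

Call:
move_arm:
  rows: "0 0 0 0.046 0.0173 0 0; 0 0 0 0.046 0.0173 0 0; 0 0 0 0.046 0.0173 0 0; 0 0 0 0 0 0.03 0; 0 0 0 0 0 0.03 0; 0 0 0 0 0 0.03 0; 0 0 0 0 0 0 0; 0 0 0 0 0 0 0"

```text
t: 20.95
eef_pos: [0.7003, 0.2366, 0.1782]
ee_rot: [3.141, -0.001, 0.113]
force: [0.0, 0.2, 0.7]
width: 0.0003
gripper_force: 0.0
```

```bash
python3 bf.py
python3 - <<'E'
import numpy as np
# tcp target in box coords for lid angle t, front lower finger corner at radius r from hinge
for t,r in ((94,.1),(85,.1),(75,.1),(65,.102),(55,.104),(45,.106),(35,.108),(25,.11),(18,.111),(12,.111),(8,.111),(6,.111),(2.5,.111),(0,.111)):
    a=np.radians(t); x=.068-r*np.cos(a)+.005*np.sin(a)+.0095; z=.065+r*np.sin(a)+.005*np.cos(a)+.008
    print(t,r,x.round(4),z.round(4))
E
```

```text
20.95 tcp in box [ 0.1113 -0.      0.1752] [ 1.7999e+02 -5.0000e-02  6.5000e+00] [0.  0.2 0.7] [ 0.59  0.5   0.1   0.   -1.17  1.1 ]
94 0.1 0.0895 0.1724
85 0.1 0.0738 0.1731
75 0.1 0.0564 0.1709
65 0.102 0.0389 0.1676
55 0.104 0.0219 0.1611
45 0.106 0.0061 0.1515
35 0.108 -0.0081 0.139
25 0.11 -0.0201 0.124
18 0.111 -0.0265 0.1121
12 0.111 -0.03 0.101
8 0.111 -0.0317 0.0934
6 0.111 -0.0324 0.0896
2.5 0.111 -0.0332 0.0828
0 0.111 -0.0335 0.078
```

Call:
move_arm:
  rows: "0 0 0 -0.009 0 0.0014 0; 0 0 0 -0.007 0 0.0014 0; 0 0 0 -0.006 0 0 0; 0 0 0 -0.006 0 0 0; 0 0 0 -0.006 0 0 0; 0 0 0 -0.004 0 0 0"

```text
t: 21.7
eef_pos: [0.6617, 0.2321, 0.1747]
ee_rot: [-3.141, -0.0, 0.115]
force: [2.9, 0.6, 1.8]
width: 0.0006
gripper_force: 0.8
```

Call:
move_arm:
  rows: "0 0 0 -0.009 0 0.0011 0; 0 0 0 -0.009 0 0.0011 0; 0 0 0 -0.009 0 0.0016 0; 0 0 0 -0.009 0 0.0017 0"

```text
t: 22.2
eef_pos: [0.6255, 0.2278, 0.1687]
ee_rot: [3.142, 0.0, 0.115]
force: [2.3, 0.1, -0.2]
width: 0.0001
gripper_force: 0.9
```

```bash
python3 bf.py
```

```text
22.2 tcp in box [ 0.0361 -0.      0.1657] [1.7999e+02 1.0000e-02 6.5900e+00] [ 2.3  0.1 -0.2] [ 0.64  0.39 -0.1  -0.   -1.08  1.04]
```

Lid following at 2–3 N as expected. Continuing along the arc.

Call:
move_arm:
  rows: "0 0 0 -0.0075 0 0.003 0; 0 0 0 -0.0075 0 0.003 0; 0 0 0 -0.0078 0 0.0045 0; 0 0 0 -0.0078 0 0.005 0; 0 0 0 -0.007 0 0.006 0; 0 0 0 -0.007 0 0.0065 0; 0 0 0 -0.006 0 0.0075 0; 0 0 0 -0.006 0 0.0075 0"

```text
t: 23.2
eef_pos: [0.5697, 0.2214, 0.1255]
ee_rot: [-3.142, -0.0, 0.115]
force: [2.4, 0.0, 1.5]
width: 0.0006
gripper_force: 1.1
```

```bash
python3 bf.py
```

```text
23.2 tcp in box [-0.0201  0.0002  0.1225] [-1.80e+02 -1.00e-02  6.59e+00] [2.4 0.  1.5] [ 0.69  0.34 -0.28  0.   -0.95  1.  ]
```

Call:
move_arm:
  rows: "0 0 0 -0.0032 0 0.006 0; 0 0 0 -0.0032 0 0.006 0; 0 0 0 -0.002 0 0.005 0; 0 0 0 -0.0016 0 0.005 0; 0 0 0 -0.001 0 0.0035 0; 0 0 0 -0.0005 0 0.002 0; 0 0 0 0 0 0 0"

```text
t: 24.08
eef_pos: [0.5585, 0.2201, 0.0983]
ee_rot: [3.141, 0.0, 0.115]
force: [0.2, -0.1, 3.3]
width: 0.0006
gripper_force: 1.1
```

Call:
move_arm:
  rows: "0 0 0 0 0 0.001 0; 0 0 0 0 0 0.001 0; 0 0 0 0 0 0.001 0; 0 0 0 0 0 0 0"

```text
t: 24.58
eef_pos: [0.5582, 0.22, 0.0953]
ee_rot: [3.141, 0.001, 0.115]
force: [-2.1, 0.0, 2.3]
width: 0.0002
gripper_force: 1.2
```

```bash
python3 bf.py
```

```text
24.57 tcp in box [-0.0317  0.0001  0.0923] [1.7999e+02 4.0000e-02 6.5900e+00] [-2.1  0.   2.3] [ 0.7   0.36 -0.33 -0.   -0.88  0.99]
```

Call:
move_arm:
  rows: "0 0 0 0 0 0.001 0; 0 0 0 0 0 0.001 0; 0 0 0 0 0 0.001 0; 0 0 0 0 0 0.001 0; 0 0 0 0 0 0 0"

```text
t: 25.2
eef_pos: [0.5582, 0.2199, 0.0918]
ee_rot: [3.141, 0.001, 0.115]
force: [-3.2, -0.6, 6.1]
width: 0.0006
gripper_force: 3.3
```

Call:
move_arm:
  rows: "0 0 0 0 0 0.001 0; 0 0 0 0 0 0.001 0; 0 0 0 0 0 0.001 0; 0 0 0 0 0 0 0"

```text
t: 25.7
eef_pos: [0.5579, 0.2199, 0.0891]
ee_rot: [3.141, 0.001, 0.115]
force: [-6.3, -0.2, 11.3]
width: 0.0002
gripper_force: 5.0
```

Call:
move_arm:
  rows: "0 0 0 0 0 0.001 0; 0 0 0 0 0 0.001 0; 0 0 0 0 0 0 0"

```text
t: 26.08
eef_pos: [0.5578, 0.2199, 0.0873]
ee_rot: [3.141, 0.001, 0.115]
force: [-8.2, -0.5, 12.6]
width: 0.0004
gripper_force: 6.1
```

Call:
move_arm:
  rows: "0 0 0 0 0 0.001 0; 0 0 0 0 0 0.001 0; 0 0 0 0 0 0 0"

```text
t: 26.45
eef_pos: [0.5585, 0.2201, 0.0847]
ee_rot: [-3.142, 0.0, 0.115]
force: [-3.1, 0.8, 6.8]
width: 0.0003
gripper_force: 3.0
```

Call:
move_arm:
  rows: "0 0 0 0 0 0.001 0; 0 0 0 0 0 0.001 0; 0 0 0 0 0 0 0"

```text
t: 26.82
eef_pos: [0.5586, 0.2202, 0.0823]
ee_rot: [3.142, 0.0, 0.115]
force: [-2.4, 0.9, 3.7]
width: 0.0004
gripper_force: 1.4
```

Call:
move_arm:
  rows: "0 0 0 0 0 0.001 0; 0 0 0 0 0 0 0"

```text
t: 27.08
eef_pos: [0.5585, 0.2201, 0.0813]
ee_rot: [3.142, 0.0, 0.115]
force: [-1.4, 0.4, 3.5]
width: 0.0004
gripper_force: 1.6
```

Call:
move_arm:
  rows: "0 0 0 0 0 0.0007 0; 0 0 0 0 0 0 0"

```text
t: 27.32
eef_pos: [0.5586, 0.2201, 0.0808]
ee_rot: [3.142, 0.0, 0.115]
force: [-2.6, 0.6, 4.0]
width: 0.0005
gripper_force: 1.6
```

Call:
move_arm:
  rows: "0 0 0 0 0 0.0005 0; 0 0 0 0 0 0 0"

```text
t: 27.58
eef_pos: [0.5585, 0.2201, 0.0807]
ee_rot: [3.142, -0.0, 0.115]
force: [-3.8, -0.1, 6.3]
width: 0.0005
gripper_force: 3.5
```

Call:
move_arm:
  rows: "0 0 0 0 0 0.0005 0; 0 0 0 0 0 0 0"

```text
t: 27.82
eef_pos: [0.5586, 0.2201, 0.0806]
ee_rot: [-3.142, -0.0, 0.115]
force: [-5.7, -0.5, 10.2]
width: 0.0005
gripper_force: 5.2
```

Call:
move_arm:
  rows: "0 0 0 0 0 0.0005 0; 0 0 0 0 0 0.0003 0; 0 0 0 0 0 0 0"

```text
t: 28.2
eef_pos: [0.5586, 0.2201, 0.0806]
ee_rot: [-3.141, -0.001, 0.116]
force: [-7.9, -0.4, 15.9]
width: 0.0007
gripper_force: 8.1
```

Call:
move_arm:
  rows: "0 0 0 0 0 0.0003 0; 0 0 0 0 0 0 0; 0 0 0 0 0 0 0"

```text
t: 28.58
eef_pos: [0.5586, 0.2201, 0.0805]
ee_rot: [-3.141, -0.001, 0.116]
force: [-8.5, -1.8, 18.9]
width: 0.0004
gripper_force: 9.1
```

Firmly seated at about 20 N. Backing off slowly to see if it holds.

Call:
move_arm:
  rows: "0 0 0 0 0 -0.002 0; 0 0 0 0 0 -0.002 0; 0 0 0 0 0 -0.004 0; 0 0 0 0 0 0 0"

```text
t: 29.08
eef_pos: [0.5588, 0.2201, 0.0867]
ee_rot: [-3.142, -0.0, 0.115]
force: [-0.8, -0.6, 0.6]
width: 0.0002
gripper_force: 0.0
```

No force on the tool at 6 mm above the lid, so the catch holds. I'll retract, verify, and hand in.

Call:
move_arm:
  rows: "0 0 0 0 0 -0.03 0; 0 0 0 0 0 -0.05 0; 0 0 0 -0.04 0 -0.05 0; 0 0 0 -0.04 0 -0.05 0; 0 0 0 0 0 0 0; 0 0 0 0 0 0 0; 0 0 0 0 0 0 0"

```text
t: 29.95
eef_pos: [0.4809, 0.2108, 0.2628]
ee_rot: [3.14, 0.002, 0.115]
force: [0.1, -0.0, -0.3]
width: 0.0006
gripper_force: 0.0
```

Run:
```python
from h import *
for n in ("scene","side"):
    im,W=cloud(n)
    for o,y in (((.5897,.2236,.003),6.7),((.5773,-.2167,.003),3.4)):
        th=np.radians(y); c,s=np.cos(th),np.sin(th); L=(W-np.array(o))@np.array([[c,s,0],[-s,c,0],[0,0,1]]).T
        m=np.isfinite(L[...,0])&(abs(L[...,0])<.055)&(abs(L[...,1])<.1)&(L[...,2]<.12); p=L[m]
        print(n,len(p),np.percentile(p[:,2],[5,50,95]).round(4),"tilt",np.linalg.lstsq(np.c_[p[:,:2],np.ones(len(p))],p[:,2],rcond=None)[0].round(4))
    if n=="scene": cv2.imwrite("pics/s9.png",cv2.resize(im,(800,600)))
print(arm.get_state()["force"])
```

```text
scene 2016 [0.0649 0.0698 0.0748] tilt [-0.0044  0.0015  0.0698]
scene 1739 [0.0639 0.0691 0.0741] tilt [-0.0065  0.0002  0.0691]
side 1853 [0.068  0.0713 0.0746] tilt [-0.0108  0.0004  0.0713]Traceback (most recent call last):
  File "<stdin>", line 7, in <module>
    return _quantile_unchecked(
        a, q, axis, out, overwrite_input, method, keepdims, weights)
    return _ureduce(a,
                    func=_quantile_ureduce_func,
    ...<5 lines>...
                    overwrite_input=overwrite_input,
                    method=method)
    r = func(a, **kwargs)
    result = _quantile(arr,
                       quantiles=q,
    ...<2 lines>...
                       out=out,
                       weights=wgt)
    slices_having_nans = np.isnan(arr[-1, ...])
                                  ~~~^^^^^^^^^
IndexError: index -1 is out of bounds for axis 0 with size 0
```

View pics/s9.png

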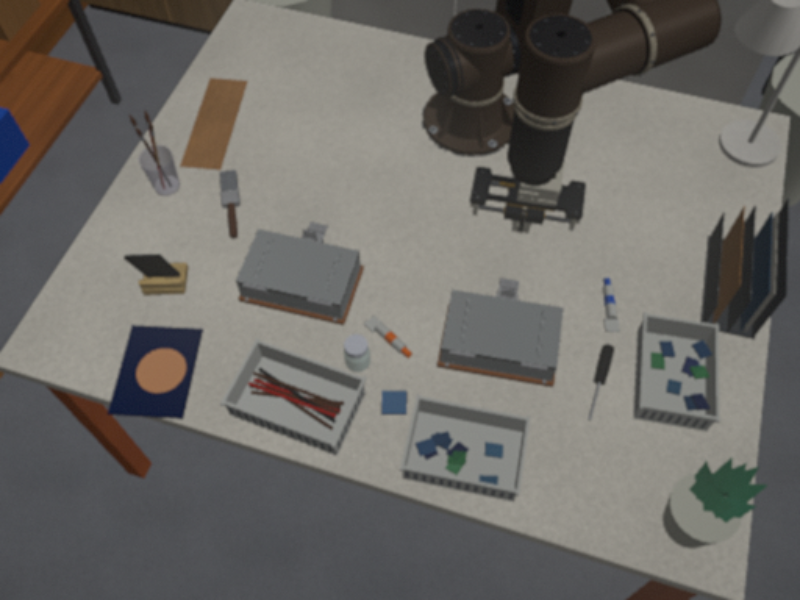

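Both lids are shut and flat (right at (300,270), left at (503,335)), the bystanders are where they were, and the arm touches nothing.

```bash
python3 -c "
from station import arm
print(arm.job_done())"
```

```text
the job is handed in; nothing more can be done
None
```

The job is handed in (no verdict shown): the right box's catch still held at 15.4 N, so I left it shut; the left one let go at about 6–7 N, and the nippers are in that box with its lid latched at about 20 N and nothing else visibly moved.

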